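# Proof-pull the cartridge port and put the cartridge in the tray

## Task

Proof-test the bonded port block of the cartridge that sits in the pull tester: draw the spring gauge's black grip straight out to the 10 N mark (at most 1 N either way), hold it there for two seconds, then ease it back home without letting it snap. Then slide the cartridge forward from under the tester's two lips, lift it clear and lay it flat in the steel tray, port block up, without dropping it. Leave the bottles and the timer where they stand, and the gauge's trailing maximum pointer at the 10 N it has recorded.

Things in the scene. Friction and masses are not known exactly. Their poses are not given: they have to be found in the camera images.
- tester: Pull tester, fixed: grey base 88 x 190 mm, top at z 16 mm, with a cartridge nest at one end and a spring gauge on a rail at the other. Origin: on the bench straight below the nested cartridge's port block; x, y level, z up. Its front is -x (the nest is open there). The gauge lies toward -y of the nest and is pulled toward -y.
- nest (a point): Centre of the nest's floor (tester frame x 0, y 0, z 32 mm). Side walls 51.6 mm apart carry one steel lip each that overhangs the cartridge's edge by 6 mm; walls and lips run from tester x -16 to +31 mm; lip underside z 43.5, top 48.5 mm; rear stop at x +25. A 22 mm wide tongue carries the cartridge's front out to x -54. The cartridge slides 40 mm toward -x to be clear of the lips.
- cartridge: Loose flow-cell cartridge, about 90 g: white plate 84 (x) x 50 (y) x 10 mm, dark window on its front (-x) half, port block on its rear half. Origin: centre of the plate's underside, z up. It starts nested, axes parallel to the tester's, origin at tester x -18, z 32 mm; its front 44 mm is out ahead of the lips with both sides free: grasp there across the 50 mm, about 24 mm ahead of the origin.
- port_block (a point): Centre of the top of the grey port block bonded to the cartridge: 16 x 16 mm, at cartridge x +18 mm, top 28 mm above the plate's underside; a 13 mm wide steel fitting stands on it up to 36 mm. The gauge's steel hook reaches behind it on the tester's +y side and is open toward the front (tester -x), so that the block slides out of it forward.
- puller (a joint): How far the pull rod is drawn out of the gauge, m: 0 home, 0.050 end stop, growing toward tester -y. Spring 250 N/m, no latch: 4 mm is 1 N, 10 N is 0.040. White scale on top of the gauge: a mark each 1 N from 0 to 12, longer at 0 and 5, one thick line right across at 10 N. Read the leading face (toward the grip) of the narrow tall index. Let go, the rod snaps home.
- grip_top (a point): Middle of the top edge of the black upright grip on the pull rod: 56 mm wide (tester x), 12 mm thick (tester y, the pull), z 40 to 95 mm. At home it stands at tester x 0, y -188 mm. Between it and the gauge housing (top z 68 mm, with pointers to 79) are 45 mm free; the 10 mm rod runs there at z 55 mm. Pinch it from above, fingers closing along the pull.
- gauge (a joint): Travel of the whole gauge on its rail toward tester -y, m; about 0 at the start. When the grip is pulled the gauge follows 1 to 2 mm until the hook bears on the port block and the cartridge on the nest wall, then stands still. The grip's whole travel is this plus joint puller.
- max_pointer (a joint): Trailing maximum pointer: flat dark bar 26 mm wide across the scale, ahead of the index. m, same scale as joint puller: the index pushes it outward and it stays at the farthest reading (0.040 is 10 N). It starts at an old reading of 1 to 4 N.
- tray: Shallow loose stainless tray, 150 (x) x 112 (y) x 20 mm high, walls 4 mm, floor 3 mm thick, with white paper in it. Origin: centre of its underside. The inside is 142 x 104 mm, so the cartridge fits in any direction.
- amber_bottle: Loose amber bottle with black cap, 60 mm wide, 118 mm high, behind the tester. Origin: centre of its underside. Leave alone.
- small_bottle: Loose white bottle with blue cap, 48 mm wide, 98 mm high, behind the tester. Origin: centre of its underside. Leave alone.
- bench_timer: Loose lab timer, 62 x 68 x 20 mm, lying to the right of the tester. Origin: centre of its underside. Leave alone.

How it is judged:
On the way, in this order (a step that is already met when the one before it is completed fails the run):
1. the gauge is held between 9 and 11 N with the cartridge carrying the pull, for 1.5 s (value of joint puller between 0.036 and 0.044 m and contact force between cartridge and tester above 4 N), for 1.5 s.
2. the pull rod is back home (within 4 mm) with the cartridge still in the nest (value of joint puller below 0.004 m and x of cartridge in the frame of tester above -0.025 m), for 0.2 s.
At the end, for the whole second after the job is handed in: The cartridge lies flat on the tray's floor inside its walls, port block up (tilt under 0.08 rad), at rest and released; the pull rod is home (within 4 mm) and the maximum pointer reads 9 to 11 N (36 to 44 mm) (value of joint max_pointer between 0.036 and 0.044 m and value of joint puller below 0.004 m and x of cartridge in the frame of tray between -0.05 and 0.05 m and y of cartridge in the frame of tray between -0.035 and 0.035 m and z of cartridge in the frame of tray below 0.006 m and z of port_block in the frame of tray above 0.025 m and angle between cartridge's own z axis and vertical below 0.08 rad and angle between tray's own z axis and vertical below 0.05 rad and linear speed of cartridge below 0.02 m/s); the robot touches nothing.
It fails at once if the gauge is pulled beyond 11.5 N (46 mm) (value of joint puller above 0.046 m).
It fails at once if the pull rod snaps back (faster than 0.4 m/s) (velocity of joint puller below -0.4 m/s).
It fails at once if the cartridge is dropped (falls faster than 0.7 m/s out of the fingers) (linear speed of cartridge above 0.7 m/s and contact force between the fingers and cartridge below 0.1 N).
It fails at once if a bottle or the timer is shifted by more than 30 mm or tipped (distance of any of amber_bottle, small_bottle, bench_timer from where it was at the start of the episode above 0.03 m or angle between any of amber_bottle, small_bottle's own z axis and vertical above 0.5 rad).
It also fails if it takes over 69 s, if anything falls off the work surface, if the arm or the gripper's body presses on something with over 40 N, if the wrist force passes 120 N, or if a joint passes its speed limit or range.

## Robot

A 7-joint arm with a two-finger parallel gripper is mounted at the origin on a cart in front of the work surface, level with it; the furniture and walls round the work are solid. World frame = base frame: x ahead of the robot, y to its left, z up, the work surface at z = 0. Lengths are in m, angles in rad, forces in N, time in s.
With the tool pointing down it reaches from about 0.4 to 0.85 m from the base axis. Payload 10.4 kg.
Tool frame: the origin (TCP) lies at the very end of the fingers, on their centre line; the grasp point (between the pads) lies 19 mm behind it; z points along the fingers, y is the direction in which the jaws open and shut (so a half turn about z gives the same grasp; the last joint's range is limited). The gripper opens to 87 mm and grips with 3 to 60 N. Pads are 19 mm wide; open, the fingers measure 117 mm over their backs; the gripper's body (75 mm by 190 mm) begins 51 mm behind the grasp point.
Start: joints at [1.219, 0.332, -0.065, 1.46, 0.022, 1.35, -0.088], TCP at [0.202, -0.592, 0.223] pointing down, gripper open.
Joint ranges: [-2.6, 2.6], [-0.5, 2.12], [-1.47, 1.34], [0.16, 2.42], [-1.27, 4.41], [0.06, 2.06], [-2.6, 2.6]. Speed limits (rad/s): [2.22, 2.22, 2.79, 2.79, 3.14, 3.14, 3.14].

## Interface

Orientations are given as a unit quaternion [x, y, z, w].
In Python, from bench import read_state, imaging, r gives the robot as it stands. The module is installed in compiled form; this text tells all that it offers.
- The arm moves only by the tool move_arm, never from a script. Its argument "series" is a list of rows, each a list of 4 numbers: the shift along the tool's x, y, z in m, then the turn about the tool's z in rad. In form: [[x, y, z, roll], ...]. A call has 1 to 20 rows; each row is the pose to reach, as a shift and turn from the pose commanded when the call began, along the tool's axes at that moment; what a row does not reach only later rows make up. A row lasts 1/10 s, in which the tool goes at most 50 mm and 8.59 degrees, less where a joint would pass 70% of its speed; a pose out of reach is approached as far as the arm can. A call with a gripper value outside its range is refused whole. "claw" is the gripper's target within -1 to 1 (fully open at 1, half-way at 0, shut at -1), set as the call begins (left out, the last holds). The fingers move at their own pace and stop on an object; "newtons" is the grip in N (left out, the last holds). Time passes only in rows, so rows that repeat a pose let the fingers close. It gives the time, the measured TCP pose, the force and the opening at its end, in the units of the state.
- read_state(): the state, without advancing time (a new reading comes with each control period).
- imaging.camera(name): name is "scene" or "side" or "wrist"; returns (picture, depth): 480x640x3 uint8, red, green, blue; 480x640 float32, m along the optical axis (not along the pixel's ray), 0 where there is no reading.
- imaging.get_calibration(name): a dict with "camera_matrix" (3x3 intrinsics, pixels), "k1" (the pictures are not rectified: a ray, as slopes to the right and down, at radius r is drawn at 1 + k1 r^2 times it, then the intrinsics apply), "R" (3x3) and "t" (3): a world point X has camera coordinates R X + t. Camera axes: x right, y down, z forward; pixel columns grow to the right and rows downward; lengths in m; the calibration is good to about 2 mm. A picture is of the moment at which its call begins: read the wrist's pose just before it. get_calibration takes no time and is no camera call; for the wrist camera it gives the pose at the moment of the call.
- r.close_job(): hands the job in, once; it reports no verdict.
The state is a dict: "time": time; "joint_positions": joint angles; "joint_vel": joint speeds; "joint_torque": joint torques, N m; "ee_pos": TCP position; "eef_rot": TCP orientation; "ft_force": force on the tool from outside, world axes, zero at the start; "torque": the same for the moment, N m; "width": finger opening in m.
Only numpy, scipy, OpenCV 4.12 (cv2) and the standard library are available. Lean on these libraries where they do the work, as an engineer would, in place of code of your own. Each camera call takes 0.05 s, during which the arm holds its last target.

## Working session

There is one attempt and no reset: what is moved stays moved. The work goes in short steps, Python scripts to look and compute and a tool call to move; the robot and the scene stay as the last step left them, time stands still between calls to the robot, and variables do not carry over. Pictures are saved under pics/ and viewed, and the job is handed in when it is done.

Besides the shell and the picture viewer there is one more tool, called after "Emit:" as name([rows], argument=value, ...), one row to a line, values as JSON. move_arm: Moves the arm, as the interface text tells. Its arguments: {"type":"object","properties":{"series":{"type":"array","items":{"type":"array","items":{"type":"number"}}},"claw":{"type":"number"},"newtons":{"type":"number"}},"required":["series"]}

```bash
mkdir -p pics
cat > h.py <<'E'
import numpy as np, cv2
from bench import read_state, imaging, r
def snap(n,f):
    c=imaging.get_calibration(n); p,d=imaging.camera(n)
    cv2.imwrite('pics/'+f+'.png',p[:,:,::-1]); np.savez('pics/'+f+'.npz',p=p,d=d,K=c['camera_matrix'],k1=c['k1'],R=c['R'],t=c['t'])
def ld(f): return np.load('pics/'+f+'.npz')
def ray(c,uv):
    K=c['K'];k=float(c['k1']); q=np.array([(uv[0]-K[0,2])/K[0,0],(uv[1]-K[1,2])/K[1,1]])
    s=q.copy()
    for _ in range(30): s=q/(1+k*(s@s))
    R=c['R'];o=-R.T@c['t'].ravel(); return o,R.T@np.array([s[0],s[1],1.])
def onz(c,uv,z):
    o,d=ray(c,uv); return o+d*(z-o[2])/d[2]
def dep(c,uv):
    o,d=ray(c,uv); return o+d*c['d'][int(round(uv[1])),int(round(uv[0]))]
def proj(c,X):
    q=c['R']@np.asarray(X)+c['t'].ravel(); s=q[:2]/q[2]; s=s*(1+float(c['k1'])*(s@s)); K=c['K']
    return np.array([K[0,0]*s[0]+K[0,2],K[1,1]*s[1]+K[1,2]])
E
python3 - <<'E'
from h import *
s=read_state(); print(s)
for n in ('scene','side','wrist'): snap(n,n+'0')
E
```

```text
{'time': 0.0, 'joint_positions': array([ 1.21942196,  0.33285488, -0.06469662,  1.46096432,  0.02161109,
        1.34989743, -0.08851235]), 'joint_vel': array([ 3.75730579e-04,  7.86945805e-04, -1.00245713e-04, -1.37068833e-03,
       -1.15831534e-04, -2.38708457e-05, -3.30277788e-04]), 'joint_torque': array([-2.04824655e-04, -6.23257613e+01,  2.50221498e-02, -3.89909649e+01,
       -6.12541381e-02,  3.96055926e-02,  1.36815129e-04]), 'ee_pos': array([ 0.20166205, -0.59115244,  0.22175356]), 'eef_rot': array([ 9.86517890e-01,  1.63651894e-01, -1.55880272e-04, -6.96822989e-04]), 'ft_force': array([0.38149534, 0.84788862, 0.60143775]), 'torque': array([0.03424186, 0.02059769, 0.04930067]), 'width': 0.0868587695420739}
```

View pics/scene0.png

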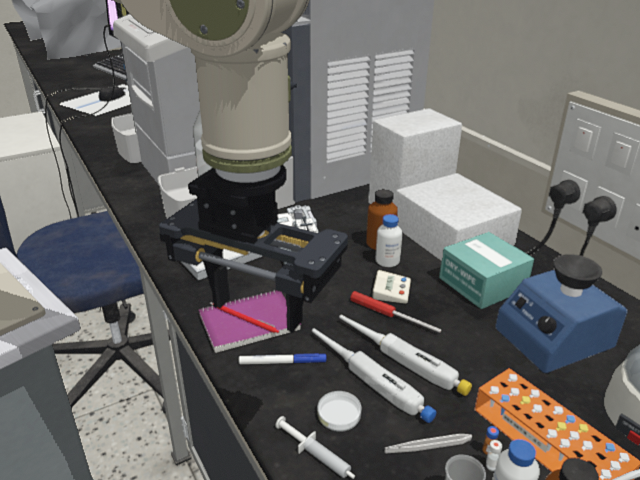

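View pics/side0.png

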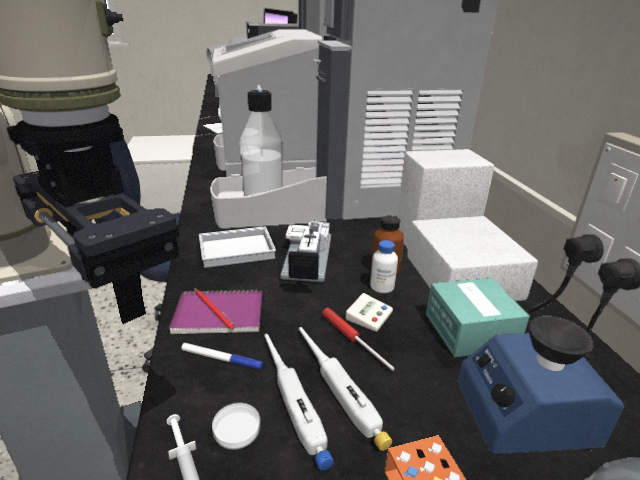

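View pics/wrist0.png

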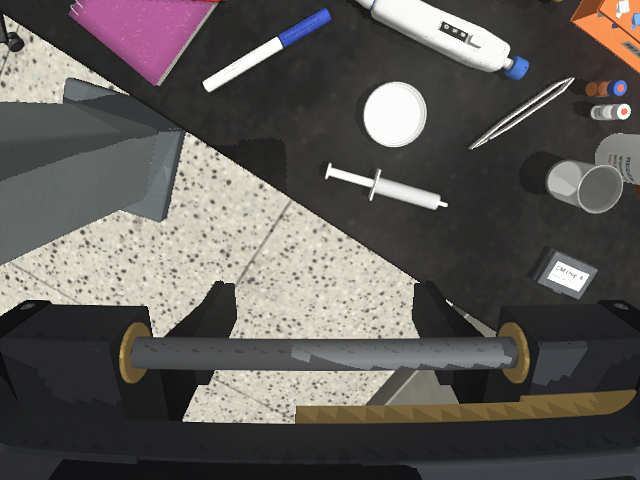

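The side view shows the tester at about (308,250), the tray at (237,246), the bottles at (386,255) and the timer at (370,312). I'll zoom in on that area.

Run:
```python
from h import *
c=ld('side0')
im=c['p'][210:310,190:410,::-1]; cv2.imwrite('pics/z0.png',cv2.resize(im,None,fx=3.6,fy=3.6,interpolation=cv2.INTER_CUBIC))
for n,uv in dict(grip=(303,257),tray=(237,250),timer=(370,308),amber=(389,222),small=(386,246),cart=(300,232),gauge=(310,240)).items(): print(n,dep(c,uv).round(3))
for n in('scene0','side0','wrist0'):
    q=ld(n);print(n,-q['R'].T@q['t'],q['K'][0,0],q['R'].round(2).tolist())
```

```text
grip [ 0.503 -0.397  0.089]
tray [ 0.44  -0.179  0.003]
timer [ 0.591 -0.494  0.016]
amber [ 0.691 -0.386  0.118]
small [ 0.653 -0.437  0.099]
cart [ 0.573 -0.223  0.042]
gauge [ 0.558 -0.309  0.068]
scene0 [-0.12775995 -1.01450434  0.6485445 ] 590.1980202368896 [[0.7, -0.71, 0.01], [-0.36, -0.36, -0.86], [0.62, 0.6, -0.51]]
side0 [ 0.22467431 -1.01815731  0.49571578] 441.1324425927243 [[0.9, -0.44, 0.02], [-0.19, -0.44, -0.88], [0.39, 0.78, -0.48]]
wrist0 [ 0.28133229 -0.56305474  0.38475017] 369.47347021242996 [[0.32, -0.95, -0.0], [-0.9, -0.31, 0.31], [-0.29, -0.1, -0.95]]
```

View pics/z0.png

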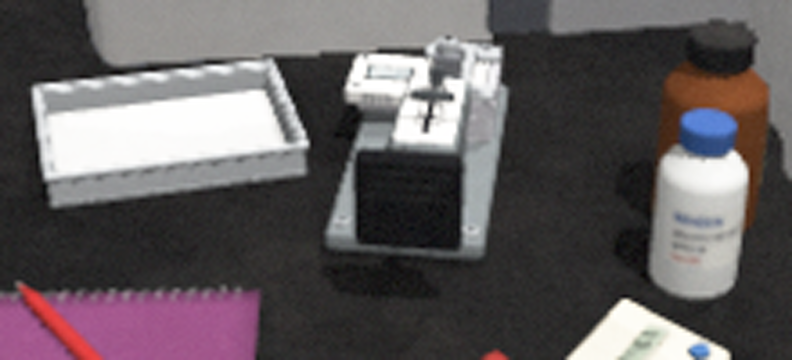

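Emit:
move_arm([
  [0.03, -0.02, -0.02, 0.05],
  [0.06, -0.04, -0.04, 0.1],
  [0.09, -0.06, -0.06, 0.15],
  [0.12, -0.08, -0.08, 0.2],
  [0.15, -0.1, -0.08, 0.25],
  [0.18, -0.12, -0.08, 0.3],
  [0.21, -0.14, -0.08, 0.35],
  [0.24, -0.16, -0.08, 0.4],
  [0.27, -0.18, -0.08, 0.45],
  [0.3, -0.2, -0.08, 0.5],
  [0.337, -0.22, -0.08, 0.6],
  [0.337, -0.22, -0.08, 0.6],
  [0.337, -0.22, -0.08, 0.6],
], claw=1, newtons=20)

```text
time: 1.45
ee_pos: [0.4501, -0.2738, 0.3023]
eef_rot: [0.991, -0.134, -0.0, -0.0]
ft_force: [-1.0, -0.1, 0.6]
width: 0.0872
```

Run:
```python
from h import *
s=read_state(); print(s['time'],s['ee_pos'],s['eef_rot'],s['joint_positions'])
for n in ('side','wrist'): snap(n,n+'1')
```

```text
1.45 [ 0.45005224 -0.2737998   0.30228666] [ 9.91009647e-01 -1.33790212e-01 -2.40554934e-04 -2.19847209e-05] [ 0.75772315  0.10162029 -0.32169759  1.57572959  0.03234645  1.4699477
 -1.4048806 ]
```

View pics/wrist1.png

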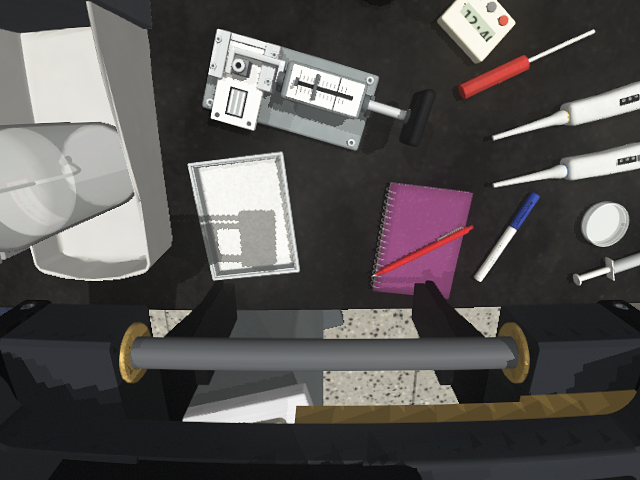

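The wrist view shows the tester at about (290,90), with the fitting near (238,65), the grip at (418,117) and the scale at (325,85). The tray is at about (245,215). Next I'll zoom in and measure.

Run:
```python
from h import *
c=ld('wrist1'); p=c['p']
im=p[20:170,190:450,::-1]; cv2.imwrite('pics/z1.png',cv2.resize(im,None,fx=3,fy=3,interpolation=cv2.INTER_CUBIC))
for n in ('p',):
    # grip: depth-based points with z>0.085
    v,u=np.mgrid[10:170,370:460]
    P=np.array([dep(c,(a,b)) for a,b in zip(u.ravel(),v.ravel())])
    m=(P[:,2]>0.088)&(P[:,2]<0.105); Q=P[m]; rect=cv2.minAreaRect((Q[:,:2]*1000).astype(np.float32)); print('grip',m.sum(),rect,Q[:,2].mean())
v,u=np.mgrid[140:290,180:310]
P=np.array([dep(c,(a,b)) for a,b in zip(u.ravel(),v.ravel())])
m=(P[:,2]>0.014)&(P[:,2]<0.03);Q=P[m];print('tray',m.sum(),cv2.minAreaRect((Q[:,:2]*1000).astype(np.float32)))
```

```text
grip 739 ((507.3690490722656, -388.2750244140625), (12.899511337280273, 55.540435791015625), 58.20242691040039) 0.09432498882184714
tray 2325 ((441.90460205078125, -170.19293212890625), (116.94679260253906, 154.41748046875), 80.6702651977539)
```

View pics/z1.png

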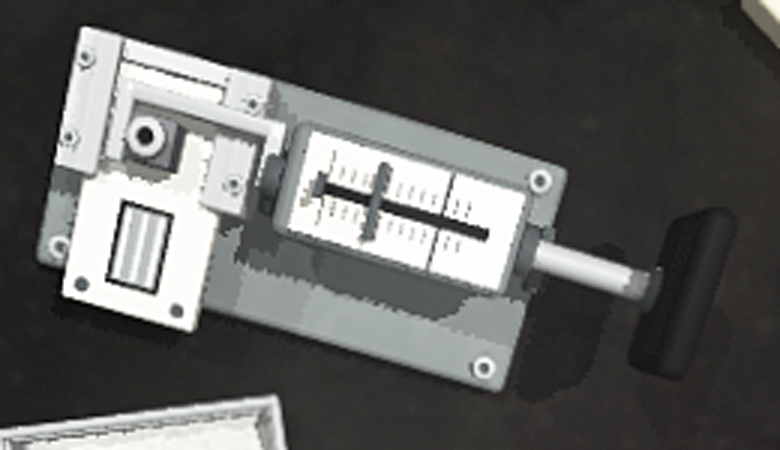

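Run:
```python
from h import *
c=ld('wrist1')
f=onz(c,(239,65.7),.068); g=np.array([.5074,-.3883]); print(f); d=f[:2]-g; print(np.hypot(*d),np.degrees(np.arctan2(d[1],d[0])))
# base corners z16: in zoom
B=[onz(c,(190+a/3,20+b/3),.016)[:2] for a,b in ((566,170),(502,390),(40,262))]
print(np.array(B)); e=B[0]-B[1]; print(np.hypot(*e),np.degrees(np.arctan2(e[1],e[0]))); e=B[2]-B[1]; print(np.hypot(*e),np.degrees(np.arctan2(e[1],e[0])))
# scale: mark lines z~.068+
for n,a,b in(('index0',325,183),('thick',446,208),('maxp',375,200)): print(n,onz(c,(190+a/3,20+b/3),.069)[:2])
# scene-depth profile of housing
for uv in((300,75),(325,95),(345,95)): print(dep(c,uv))
```

```text
[ 0.60378809 -0.2289311   0.068     ]
0.18625012416753373 58.83398216187095
[[ 0.55940707 -0.36925864]
 [ 0.48601756 -0.32571683]
 [ 0.58213988 -0.16525475]]
0.08533410340264198 -30.680549407117475
0.1870496682000111 59.07693725913045
index0 [ 0.57333895 -0.28195446]
thick [ 0.55480136 -0.31888252]
maxp [ 0.56362364 -0.29658227]
[ 0.5784112  -0.28515514  0.06846995]
[ 0.5532296  -0.30415292  0.06860213]
[ 0.54787529 -0.32372588  0.06802986]
```

Emit:
move_arm([
  [0.02, 0.02, 0.03, 0.05],
  [0.04, 0.045, 0.06, 0.1],
  [0.06, 0.07, 0.09, 0.16],
  [0.075, 0.085, 0.12, 0.22],
  [0.085, 0.095, 0.15, 0.27],
  [0.085, 0.095, 0.18, 0.27],
  [0.085, 0.095, 0.18, 0.27],
  [0.085, 0.095, 0.18, 0.27],
], claw=0)

```text
time: 2.35
ee_pos: [0.5055, -0.3895, 0.1231]
eef_rot: [0.964, -0.268, -0.0, 0.0]
ft_force: [-0.1, 1.0, 1.6]
width: 0.044
```

Run:
```python
from h import *
s=read_state(); print(s['time'],s['ee_pos'],s['eef_rot'],s['width'])
q=s['eef_rot'];a=2*np.arctan2(q[1],q[0]);print(np.degrees(a))
for n in ('scene','side','wrist'): snap(n,n+'2')
c=ld('side2'); cv2.imwrite('pics/z2.png',cv2.resize(c['p'][170:310,230:370,::-1],None,fx=4,fy=4,interpolation=cv2.INTER_CUBIC))
```

```text
2.35 [ 0.50547868 -0.38951007  0.12309499] [ 9.63518581e-01 -2.67641294e-01 -2.82365193e-04  4.30485075e-05] 0.044018696111936616
-31.047917659503995
```

View pics/wrist2.png

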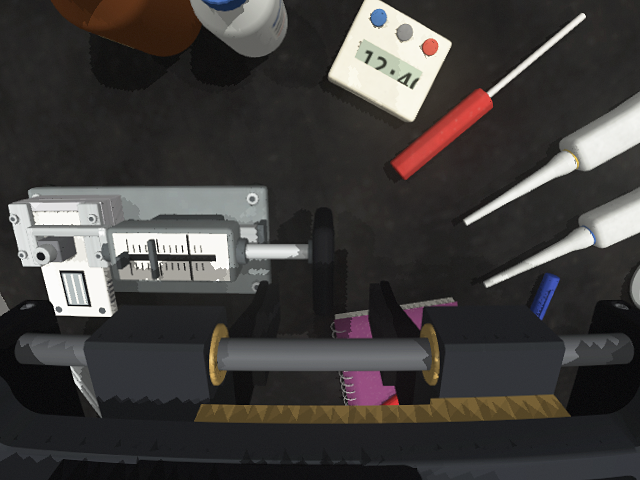

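View pics/z2.png

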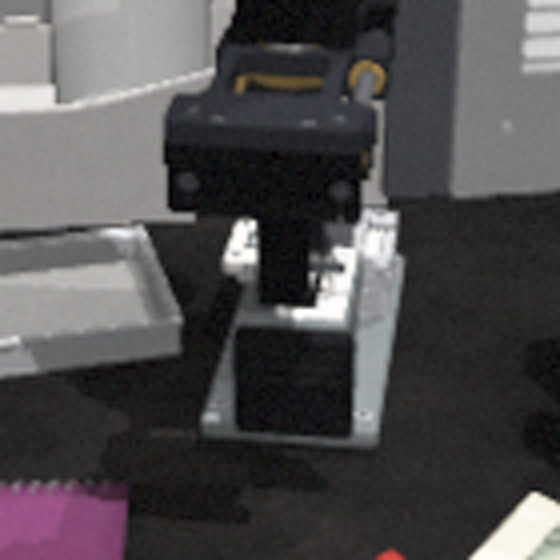

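The wrist view shows the grip at column 322, rows 208 to 315. The scale is at (185,258) and the fitting at (42,254). I'll refine the grip position.

Run:
```python
from h import *
c=ld('wrist2'); s=read_state()
v,u=np.mgrid[190:330,300:345]
P=np.array([dep(c,(a,b)) for a,b in zip(u.ravel(),v.ravel())])
m=(P[:,2]>0.088)&(P[:,2]<0.102); Q=P[m]; rc=cv2.minAreaRect((Q[:,:2]*1000).astype(np.float32)); print(rc,Q[:,2].mean())
f=onz(c,(42,252),.068)[:2]; print('fit',f)
a=np.radians(-31.05); X=np.array([np.cos(a),np.sin(a)]);Y=np.array([np.sin(a),-np.cos(a)])
g=np.array(rc[0])/1000; d=g-s['ee_pos'][:2]; print('tool shift',d@X,d@Y); e=f-g;print(np.hypot(*e),np.degrees(np.arctan2(e[1],e[0])))
print('end pts', [ ((Q[:,:2]-s['ee_pos'][:2])@Y).min(), ((Q[:,:2]-s['ee_pos'][:2])@Y).max(), ((Q[:,:2]-s['ee_pos'][:2])@X).min(), ((Q[:,:2]-s['ee_pos'][:2])@X).max()])
```

```text
((507.7947082519531, -389.05474853515625), (12.607327461242676, 55.089229583740234), 58.42060852050781) 0.09444023574030265
fit [ 0.60616012 -0.23044548]
tool shift 0.0004914620913388379 -0.0008913235963602236
0.18663508439486418 58.19387087463109
end pts [np.float64(-0.007395310928688843), np.float64(0.00549188647445887), np.float64(-0.027071957141646133), np.float64(0.02804117597236087)]
```

Emit:
move_arm([
  [0, -0.001, 0.015, 0],
  [0, -0.001, 0.03, 0],
  [0, -0.001, 0.045, 0],
  [0, -0.001, 0.055, 0],
  [0, -0.001, 0.055, 0],
  [0, -0.001, 0.055, 0],
  [0, -0.001, 0.055, 0],
])

```text
time: 3.2
ee_pos: [0.5071, -0.3882, 0.0682]
eef_rot: [0.964, -0.267, 0.001, 0.0]
ft_force: [-0.0, -0.1, -0.9]
width: 0.044
```

Run:
```python
from h import *
s=read_state(); print(s['time'],s['ee_pos'],s['ft_force'],s['width'])
snap('wrist','wrist3'); snap('side','side3')
c=ld('wrist3'); cv2.imwrite('pics/z3.png',cv2.resize(c['p'][140:360,0:400,::-1],None,fx=2,fy=2))
```

```text
3.2 [ 0.50714925 -0.38821609  0.06823674] [-0.01287091 -0.08165999 -0.86120252] 0.0440445763789055
```

View pics/z3.png

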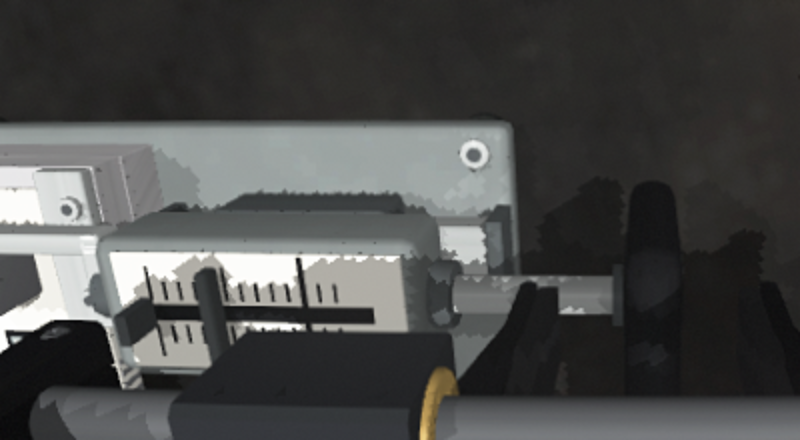

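Emit:
move_arm([
  [0, 0, 0, 0],
  [0, 0, 0, 0],
  [0, 0, 0, 0],
  [0, 0, 0, 0],
  [0, 0, 0, 0],
  [0, 0, 0, 0],
], claw=-1, newtons=45)

```text
time: 3.9
ee_pos: [0.5067, -0.388, 0.0676]
eef_rot: [0.964, -0.267, 0.0, 0.0]
ft_force: [0.2, -0.0, -0.4]
width: 0.0116
```

Run:
```python
from h import *
s=read_state(); print(s['time'],s['ee_pos'],s['ft_force'],s['width'])
```

```text
3.9 [ 0.50669117 -0.38801716  0.06760887] [ 0.23093815 -0.01201197 -0.38741281] 0.011561401996517324
```

Emit:
move_arm([
  [0, 0.002, 0, 0],
  [0, 0.004, 0, 0],
  [0, 0.006, 0, 0],
  [0, 0.008, 0, 0],
  [0, 0.01, 0, 0],
  [0, 0.012, 0, 0],
  [0, 0.014, 0, 0],
  [0, 0.016, 0, 0],
  [0, 0.018, 0, 0],
  [0, 0.02, 0, 0],
  [0, 0.022, 0, 0],
  [0, 0.024, 0, 0],
  [0, 0.026, 0, 0],
  [0, 0.028, 0, 0],
  [0, 0.03, 0, 0],
  [0, 0.031, 0, 0],
  [0, 0.032, 0, 0],
  [0, 0.032, 0, 0],
  [0, 0.032, 0, 0],
])

```text
time: 5.8
ee_pos: [0.4909, -0.4141, 0.0675]
eef_rot: [0.964, -0.267, 0.0, -0.001]
ft_force: [2.0, 6.8, 0.6]
width: 0.0116
```

Run:
```python
from h import *
s=read_state(); print(s['time'],s['ee_pos'],s['ft_force'],s['width'])
a=np.radians(-31.1);print('F along',s['ft_force'][:2]@[np.sin(a),-np.cos(a)], 'travel',(s['ee_pos'][:2]-[.50669,-.38802])@[np.sin(a),-np.cos(a)])
snap('wrist','wrist4')
c=ld('wrist4'); cv2.imwrite('pics/z4.png',cv2.resize(c['p'][200:360,0:260,::-1],None,fx=3,fy=3,interpolation=cv2.INTER_CUBIC))
```

```text
5.8 [ 0.49087502 -0.4141289   0.06753312] [2.00592573 6.81356328 0.64687369] 0.01164538393469513
F along -6.870357461733799 travel 0.030525152471284955
```

View pics/z4.png

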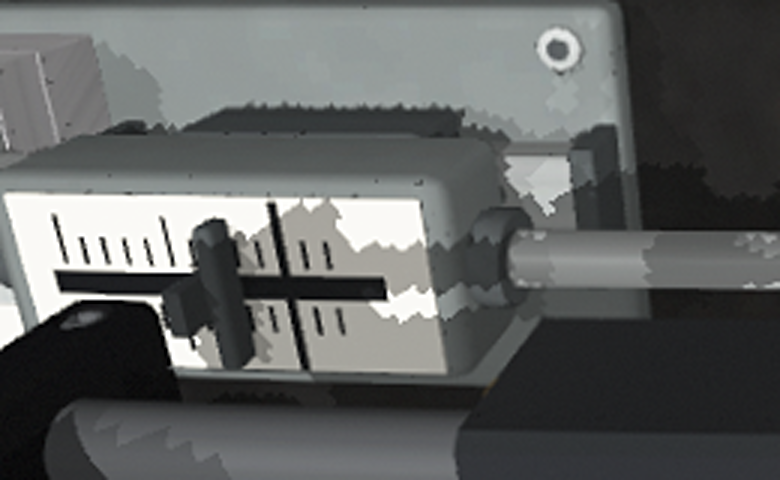

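Emit:
move_arm([
  [0, 0.002, 0, 0],
  [0, 0.004, 0, 0],
  [0, 0.006, 0, 0],
  [0, 0.008, 0, 0],
  [0, 0.009, 0, 0],
  [0, 0.01, 0, 0],
  [0, 0.01, 0, 0],
  [0, 0.01, 0, 0],
])

```text
time: 6.65
ee_pos: [0.4861, -0.4219, 0.0675]
eef_rot: [0.964, -0.267, 0.0, -0.001]
ft_force: [2.7, 9.3, 2.7]
width: 0.0116
```

Run:
```python
from h import *
s=read_state(); print(s['time'],s['ee_pos'],s['ft_force'],s['width'])
a=np.radians(-31.1);print('F along',s['ft_force'][:2]@[np.sin(a),-np.cos(a)], 'travel',(s['ee_pos'][:2]-[.50669,-.38802])@[np.sin(a),-np.cos(a)])
snap('wrist','wrist5');snap('side','side5')
c=ld('wrist5'); cv2.imwrite('pics/z5.png',cv2.resize(c['p'][200:360,0:200,::-1],None,fx=4,fy=3.7,interpolation=cv2.INTER_CUBIC))
c=ld('side5'); cv2.imwrite('pics/z5s.png',cv2.resize(c['p'][180:310,230:370,::-1],None,fx=4,fy=4,interpolation=cv2.INTER_CUBIC))
```

```text
6.65 [ 0.48610398 -0.42189812  0.06748682] [2.72340632 9.2652441  2.66120206] 0.011612433997847884
F along -9.340253689126948 travel 0.039642081602238886
```

View pics/z5.png

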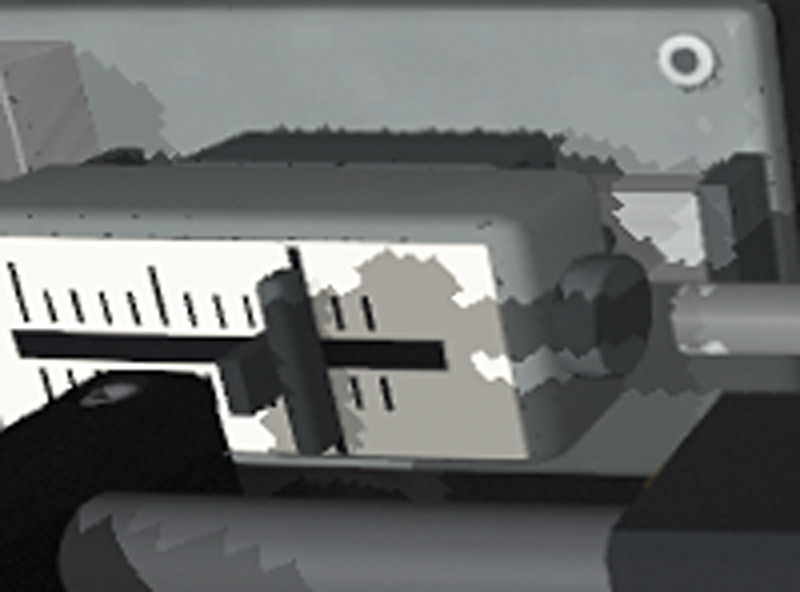

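View pics/z5s.png

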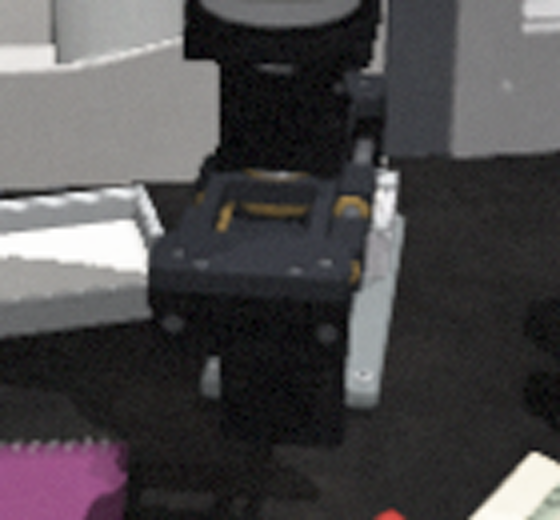

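Emit:
move_arm([
  [0, 0.001, 0, 0],
  [0, 0.002, 0, 0],
  [0, 0.0025, 0, 0],
  [0, 0.0025, 0, 0],
  [0, 0.0025, 0, 0],
  [0, 0.0025, 0, 0],
])

```text
time: 7.35
ee_pos: [0.485, -0.4238, 0.0675]
eef_rot: [0.964, -0.266, 0.0, -0.001]
ft_force: [2.9, 10.3, 2.3]
width: 0.0115
```

Run:
```python
from h import *
s=read_state(); print(s['time'],s['ee_pos'],s['ft_force'],s['width'])
a=np.radians(-31.1);print('F along',s['ft_force'][:2]@[np.sin(a),-np.cos(a)], 'travel',(s['ee_pos'][:2]-[.50669,-.38802])@[np.sin(a),-np.cos(a)])
snap('wrist','wrist6')
c=ld('wrist6'); cv2.imwrite('pics/z6.png',cv2.resize(c['p'][240:330,0:130,::-1],None,fx=6,fy=6,interpolation=cv2.INTER_CUBIC))
```

```text
7.35 [ 0.48497801 -0.42381332  0.06749414] [ 2.91997424 10.32453147  2.31585846] 0.011464453159746481
F along -10.348820471705901 travel 0.04186360963761289
```

View pics/z6.png

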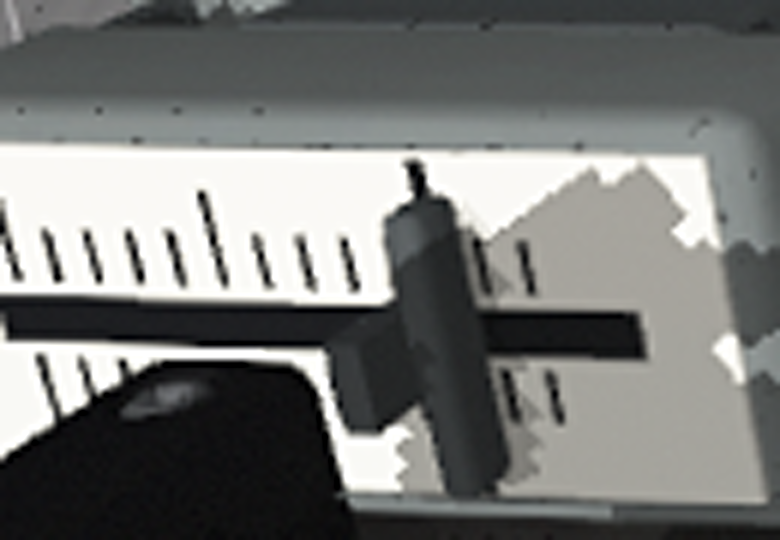

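Run:
```python
from h import *
c=ld('wrist6')
a=np.radians(-31.1);Y=np.array([np.sin(a),-np.cos(a)])
z=lambda u,v:(u/6,240+v/6)
h=np.median([dep(c,z(u,v))[2] for u,v in((300,200),(100,180),(650,260))]);print('scale z',h)
for n,u,v in(('5',222,280),('7',310,288),('8',0,0),('9',354,288),('11',487,291),('12',530,291),('10line top',416,185)):
    if u: print(n,onz(c,z(u,v),h)[:2]@Y*1000)
for v in (210,225,245,265,285,310,340,370,400,430,460):
    row=[]
    for u in range(324,516,6):
        P=dep(c,z(u,v)); 
        if P[2]>h+.003: row.append((u,round(P[:2]@Y*1000,1),round(P[2]*1000,1)))
    print(v,row)
```

```text
scale z 0.06948722100606278
5 -33.09281284243609
7 -25.03444601813015
9 -20.965151694964767
11 -8.93994620033267
12 -5.093265961996607
10line top -13.151167822201938
210 [(390, np.float64(-12.0), np.float64(74.5)), (396, np.float64(-11.4), np.float64(74.6)), (402, np.float64(-11.2), np.float64(74.2)), (408, np.float64(-11.0), np.float64(73.8)), (414, np.float64(-10.3), np.float64(74.0)), (420, np.float64(-10.4), np.float64(73.2)), (426, np.float64(-10.1), np.float64(72.9)), (438, np.float64(-9.2), np.float64(72.7))]
225 [(378, np.float64(-13.5), np.float64(74.3)), (384, np.float64(-12.5), np.float64(74.9)), (390, np.float64(-12.0), np.float64(74.9)), (396, np.float64(112.2), np.float64(230.3)), (402, np.float64(-10.9), np.float64(74.9)), (408, np.float64(-10.8), np.float64(74.4)), (414, np.float64(-9.6), np.float64(75.3)), (420, np.float64(-10.2), np.float64(73.9)), (426, np.float64(-10.5), np.float64(72.8))]
245 [(384, np.float64(-12.9), np.float64(74.9)), (390, np.float64(-13.3), np.float64(73.8)), (396, np.float64(-11.1), np.float64(75.8)), (402, np.float64(-11.2), np.float64(75.1
[... 5350 characters left out ...]
np.float64(-11.2), np.float64(73.2)), (468, np.float64(-10.6), np.float64(73.4)), (474, np.float64(-10.2), np.float64(73.2)), (480, np.float64(-9.6), np.float64(73.3))]
460 [(324, np.float64(33.0), np.float64(139.5)), (330, np.float64(33.1), np.float64(139.1)), (336, np.float64(32.8), np.float64(138.5)), (438, np.float64(-13.1), np.float64(74.5)), (444, np.float64(-12.1), np.float64(75.1)), (450, np.float64(-11.9), np.float64(74.5)), (456, np.float64(-10.9), np.float64(75.2)), (462, np.float64(-11.4), np.float64(73.8)), (468, np.float64(-10.4), np.float64(74.4)), (474, np.float64(-10.5), np.float64(73.6)), (480, np.float64(-10.2), np.float64(73.3)), (486, np.float64(-9.5), np.float64(73.5))]
```

On the scale, the index's leading face is about 0.6 mm short of the 10 N line, which is about 9.85 N. The wrist force reads 10.3 N. I'll hold here.

Emit:
move_arm([
  [0, 0.0003, 0, 0],
  [0, 0.0003, 0, 0],
  [0, 0.0003, 0, 0],
  [0, 0.0003, 0, 0],
  [0, 0.0003, 0, 0],
  [0, 0.0003, 0, 0],
  [0, 0.0003, 0, 0],
  [0, 0.0003, 0, 0],
  [0, 0.0003, 0, 0],
  [0, 0.0003, 0, 0],
  [0, 0.0003, 0, 0],
  [0, 0.0003, 0, 0],
  [0, 0.0003, 0, 0],
  [0, 0.0003, 0, 0],
  [0, 0.0003, 0, 0],
  [0, 0.0003, 0, 0],
  [0, 0.0003, 0, 0],
  [0, 0.0003, 0, 0],
  [0, 0.0003, 0, 0],
  [0, 0.0003, 0, 0],
])

```text
time: 9.4
ee_pos: [0.4849, -0.424, 0.0675]
eef_rot: [0.964, -0.266, 0.0, -0.001]
ft_force: [3.4, 10.1, 1.6]
width: 0.0115
```

Emit:
move_arm([
  [0, -0.003, 0, 0],
  [0, -0.006, 0, 0],
  [0, -0.009, 0, 0],
  [0, -0.012, 0, 0],
  [0, -0.015, 0, 0],
  [0, -0.018, 0, 0],
  [0, -0.021, 0, 0],
  [0, -0.024, 0, 0],
  [0, -0.027, 0, 0],
  [0, -0.03, 0, 0],
  [0, -0.033, 0, 0],
  [0, -0.036, 0, 0],
  [0, -0.038, 0, 0],
  [0, -0.04, 0, 0],
  [0, -0.041, 0, 0],
  [0, -0.042, 0, 0],
  [0, -0.042, 0, 0],
  [0, -0.042, 0, 0],
])

```text
time: 11.2
ee_pos: [0.5051, -0.3906, 0.0676]
eef_rot: [0.964, -0.267, 0.0, 0.0]
ft_force: [-0.5, 0.8, 0.6]
width: 0.0118
```

Run:
```python
from h import *
s=read_state(); print(s['time'],s['ee_pos'],s['ft_force'],s['width'])
a=np.radians(-31.1);print('F along',s['ft_force'][:2]@[np.sin(a),-np.cos(a)], 'travel',(s['ee_pos'][:2]-[.50669,-.38802])@[np.sin(a),-np.cos(a)])
snap('wrist','wrist7')
c=ld('wrist7'); cv2.imwrite('pics/z7.png',cv2.resize(c['p'][200:360,0:260,::-1],None,fx=3,fy=3,interpolation=cv2.INTER_CUBIC))
```

```text
11.2 [ 0.50514158 -0.39060912  0.06758469] [-0.48709237  0.78874719  0.56256952] 0.011841816304394254
F along -0.4237788140147075 travel 0.00301678611314807
```

View pics/z7.png

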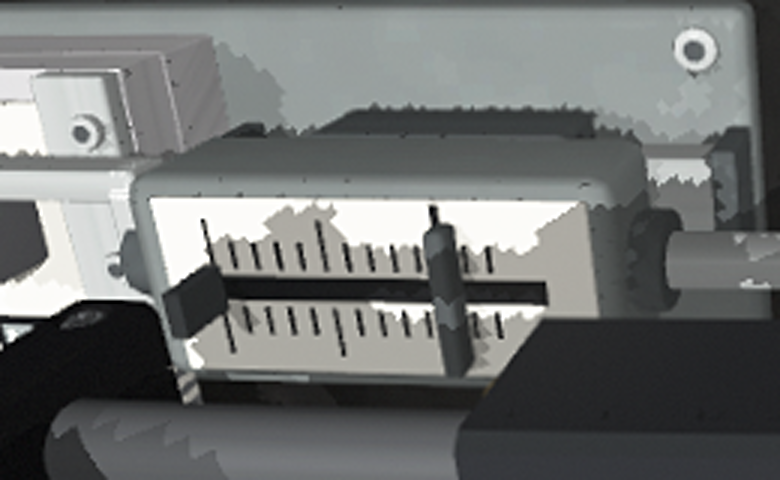

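Emit:
move_arm([
  [0, -0.001, 0, 0],
  [0, -0.002, 0, 0],
  [0, -0.0025, 0, 0],
  [0, -0.0025, 0, 0],
  [0, -0.0025, 0, 0],
])

```text
time: 11.75
ee_pos: [0.5066, -0.3882, 0.0676]
eef_rot: [0.964, -0.267, 0.0, 0.0]
ft_force: [-0.1, 2.0, 1.0]
width: 0.0121
```

Run:
```python
from h import *
s=read_state(); print(s['time'],s['ee_pos'],s['ft_force'],s['width'])
a=np.radians(-31.1);print('F along',s['ft_force'][:2]@[np.sin(a),-np.cos(a)], 'travel',(s['ee_pos'][:2]-[.50669,-.38802])@[np.sin(a),-np.cos(a)])
```

```text
11.75 [ 0.50660425 -0.38817986  0.06758297] [-0.11467654  2.03217075  0.97325403] 0.012053448830875972
F along -1.6808466683657555 travel 0.00018117276026033622
```

Emit:
move_arm([
  [0, 0, 0, 0],
  [0, 0, 0, 0],
  [0, 0, 0, 0],
  [0, 0, -0.01, 0],
  [0, 0, -0.04, 0],
  [0, 0, -0.08, 0],
  [0, 0, -0.12, 0],
  [0, 0, -0.14, 0],
  [0, 0, -0.14, 0],
  [0, 0, -0.14, 0],
], claw=0)

```text
time: 12.75
ee_pos: [0.5066, -0.3882, 0.2081]
eef_rot: [0.964, -0.267, 0.0, 0.0]
ft_force: [-0.4, -0.2, -0.4]
width: 0.0434
```

Run:
```python
from h import *
s=read_state(); print(s['time'],s['ee_pos'],s['eef_rot'],s['ft_force'],s['width'])
snap('wrist','wrist8')
c=ld('wrist8'); cv2.imwrite('pics/z8.png',cv2.resize(c['p'][140:330,20:400,::-1],None,fx=2.1,fy=2.1,interpolation=cv2.INTER_CUBIC))
```

```text
12.75 [ 0.50663653 -0.38823607  0.20812356] [ 9.63612729e-01 -2.67301801e-01  4.60255470e-04  2.11512617e-04] [-0.41529048 -0.23662315 -0.4192461 ] 0.04338584014721528
```

View pics/z8.png

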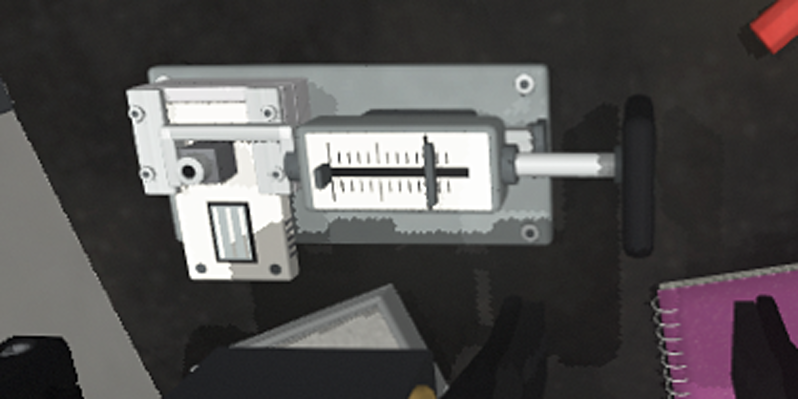

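Run:
```python
from h import *
c=ld('wrist8'); s=read_state()
q=s['eef_rot'];a=2*np.arctan2(q[1],q[0]);print(np.degrees(a))
X=np.array([np.cos(a),np.sin(a)]);Y=np.array([np.sin(a),-np.cos(a)])
v,u=np.mgrid[215:285,90:175]
P=np.array([dep(c,(i,j)) for i,j in zip(u.ravel(),v.ravel())])
m=(P[:,2]>0.038)&(P[:,2]<0.047); Q=P[m]; rel=(Q[:,:2]-s['ee_pos'][:2])
tx,ty=rel@X,rel@Y
print('z',np.median(Q[:,2]))
lo=tx.min()
print('front',np.percentile(tx,[0,1,2]),'ext y')
for x0 in np.arange(lo,lo+.045,.004):
    k=(tx>=x0)&(tx<x0+.004); print(round(x0,4),k.sum(),ty[k].min().round(4),ty[k].max().round(4), ((ty[k].min()+ty[k].max())/2).round(4))
f=onz(c,(20+189/2.1,140+170/2.1),.068); d=f[:2]-s['ee_pos'][:2]; print('fit',f,d@X,d@Y)
```

```text
-31.005210121936756
z 0.042896544677912624
front [-0.05868909 -0.05736493 -0.05655089] ext y
-0.0587 131 -0.2121 -0.1621 -0.1871
-0.0547 189 -0.2118 -0.1619 -0.1868
-0.0507 192 -0.2114 -0.1619 -0.1867
-0.0467 201 -0.2121 -0.1615 -0.1868
-0.0427 209 -0.2126 -0.1613 -0.1869
-0.0387 192 -0.2119 -0.1616 -0.1868
-0.0347 198 -0.2116 -0.1612 -0.1864
-0.0307 211 -0.2126 -0.1613 -0.1869
-0.0267 198 -0.2114 -0.1616 -0.1865
-0.0227 212 -0.2117 -0.1614 -0.1865
-0.0187 206 -0.2108 -0.162 -0.1864
-0.0147 147 -0.21 -0.1534 -0.1817
fit [ 0.60426511 -0.22890597  0.068     ] 0.0021136573623440486 -0.18685894653655874
```

Emit:
move_arm([
  [-0.01, -0.03, 0, 0],
  [-0.02, -0.07, 0, 0],
  [-0.03, -0.11, 0, 0],
  [-0.035, -0.15, 0.02, 0],
  [-0.04, -0.175, 0.05, 0],
  [-0.04, -0.187, 0.08, 0],
  [-0.04, -0.187, 0.11, 0],
  [-0.04, -0.187, 0.13, 0],
  [-0.04, -0.187, 0.13, 0],
  [-0.04, -0.187, 0.13, 0],
], claw=0.6)

```text
time: 13.8
ee_pos: [0.5682, -0.2072, 0.0773]
eef_rot: [0.964, -0.267, -0.001, -0.0]
ft_force: [0.4, -0.1, 0.8]
width: 0.0695
```

Run:
```python
from h import *
s=read_state(); print(s['time'],s['ee_pos'],s['eef_rot'],s['width'])
q=s['eef_rot'];a=2*np.arctan2(q[1],q[0])
X=np.array([np.cos(a),np.sin(a)]);Y=np.array([np.sin(a),-np.cos(a)])
d=s['ee_pos'][:2]-[.60427,-.22891]; print(np.degrees(a),d@X,d@Y)
snap('wrist','wrist9')
```

```text
13.8 [ 0.56821654 -0.20717671  0.07726996] [ 9.63617494e-01 -2.67284199e-01 -6.87141106e-04 -1.01723482e-04] 0.06945644772966411
-31.00545681784801 -0.04209732791404365 -5.614889225343672e-05
```

View pics/wrist9.png

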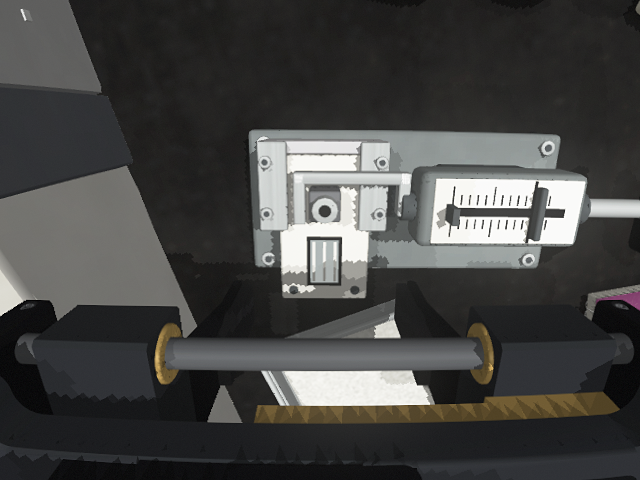

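The plate, at (325,260), is centred between the fingers at columns 235 and 412. Now descend and close.

Emit:
move_arm([
  [0, 0, 0.015, 0],
  [0, 0, 0.03, 0],
  [0, 0, 0.045, 0],
  [0, 0, 0.055, 0],
  [0, 0, 0.055, 0],
  [0, 0, 0.055, 0],
])

```text
time: 14.45
ee_pos: [0.5686, -0.2073, 0.0224]
eef_rot: [0.964, -0.267, -0.0, -0.0]
ft_force: [0.1, 0.1, 0.6]
width: 0.0692
```

Emit:
move_arm([
  [0, 0, 0, 0],
  [0, 0, 0, 0],
  [0, 0, 0, 0],
  [0, 0, 0, 0],
  [0, 0, 0, 0],
  [0, 0, 0, 0],
], claw=-1, newtons=20)

```text
time: 15.05
ee_pos: [0.5688, -0.2075, 0.023]
eef_rot: [0.964, -0.267, 0.0, 0.0]
ft_force: [-0.3, -0.6, 3.3]
width: 0.0499
```

Emit:
move_arm([
  [-0.003, 0, 0, 0],
  [-0.006, 0, 0, 0],
  [-0.009, 0, 0, 0],
  [-0.012, 0, 0, 0],
  [-0.015, 0, 0, 0],
  [-0.018, 0, 0, 0],
  [-0.022, 0, 0, 0],
  [-0.026, 0, 0, 0],
  [-0.03, 0, 0, 0],
  [-0.034, 0, 0, 0],
  [-0.038, 0, 0, 0],
  [-0.042, 0, 0, 0],
  [-0.046, 0, 0, 0],
  [-0.05, 0, 0, 0],
  [-0.05, 0, 0, 0],
  [-0.05, 0, 0, 0],
], newtons=30)

```text
time: 16.65
ee_pos: [0.5244, -0.185, 0.0225]
eef_rot: [0.963, -0.269, -0.0, 0.002]
ft_force: [0.3, -11.8, 5.3]
width: 0.0498
```

Run:
```python
from h import *
s=read_state(); print(s['time'],s['ee_pos'],s['ft_force'],s['width'])
snap('wrist','wrist10');snap('side','side10')
c=ld('side10'); cv2.imwrite('pics/z10.png',cv2.resize(c['p'][150:310,190:370,::-1],None,fx=4,fy=3.7,interpolation=cv2.INTER_CUBIC))
```

```text
16.65 [ 0.52435962 -0.18495709  0.02246986] [  0.27027885 -11.79489722   5.25839595] 0.04983904634881065
```

View pics/wrist10.png

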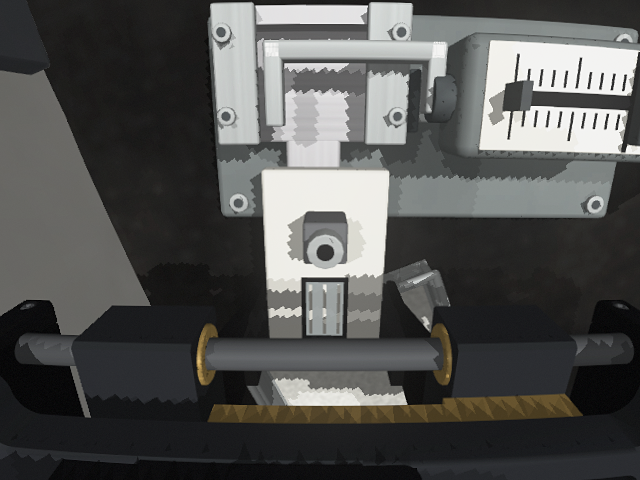

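View pics/z10.png

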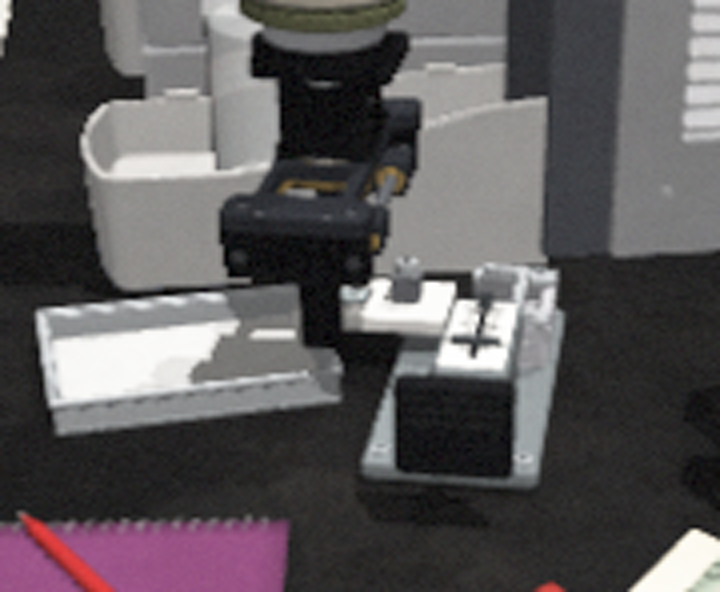

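Run:
```python
from h import *
s=read_state(); print(s['torque'],s['ee_pos'])
c=ld('wrist1')
for uv in((120,60),(140,150),(150,200),(155,260),(110,20),(130,40),(60,265),(140,262)): print(uv,dep(c,uv).round(3))
c=ld('wrist10')
for uv in((20,100),(60,250),(100,280),(30,60),(410,280),(425,275),(440,300),(300,395),(350,400)): print(uv,dep(c,uv).round(3))
```

```text
[-1.34600132 -0.1609354  -0.20689107] [ 0.52437168 -0.18498417  0.02249699]
(120, 60) [ 0.641 -0.12   0.082]
(140, 150) [ 0.555 -0.097  0.065]
(150, 200) [ 0.5   -0.082  0.057]
(155, 260) [ 0.433 -0.063  0.065]
(110, 20) [ 0.673 -0.13   0.094]
(130, 40) [ 0.664 -0.125  0.053]
(60, 265) [0.459 0.053 0.069]
(140, 262) [ 0.433 -0.039  0.057]
(20, 100) [ 0.67  -0.127  0.033]
(60, 250) [ 0.61  -0.111  0.05 ]
(100, 280) [ 0.591 -0.105  0.035]
(30, 60) [ 0.679 -0.141  0.033]
(410, 280) [ 0.512 -0.225  0.023]
(425, 275) [ 0.51  -0.233  0.022]
(440, 300) [ 0.493 -0.233  0.022]
(300, 395) [ 0.469 -0.134  0.005]
(350, 400) [ 0.449 -0.157  0.004]
```

Emit:
move_arm([
  [0, 0.003, -0.002, 0],
  [0, 0.007, -0.008, 0],
  [0, 0.01, -0.015, 0],
  [0, 0.012, -0.025, 0],
  [0, 0.015, -0.04, 0],
  [0, 0.015, -0.06, 0],
  [0, 0.015, -0.085, 0],
  [0, 0.015, -0.11, 0],
  [0, 0.015, -0.13, 0],
  [0, 0.015, -0.13, 0],
  [0, 0.015, -0.13, 0],
])

```text
time: 17.85
ee_pos: [0.518, -0.1944, 0.1531]
eef_rot: [0.964, -0.267, 0.0, 0.0]
ft_force: [0.1, 0.2, -1.1]
width: 0.0496
```

Run:
```python
from h import *
s=read_state(); print(s['time'],s['ee_pos'],s['eef_rot'],s['ft_force'],s['width'],s['joint_positions'].round(2))
for n in('wrist','side','scene'): snap(n,n+'11')
c=ld('side11'); cv2.imwrite('pics/z11.png',cv2.resize(c['p'][110:310,170:370,::-1],None,fx=3.5,fy=3,interpolation=cv2.INTER_CUBIC))
```

```text
17.85 [ 0.51804077 -0.19438864  0.15305357] [ 9.63624847e-01 -2.67258176e-01  4.54754883e-04  1.23898982e-04] [ 0.12452732  0.20393158 -1.11899829] 0.0496207230513357 [ 0.58  0.25 -0.35  1.73  0.09  1.18 -1.91]
```

View pics/wrist11.png

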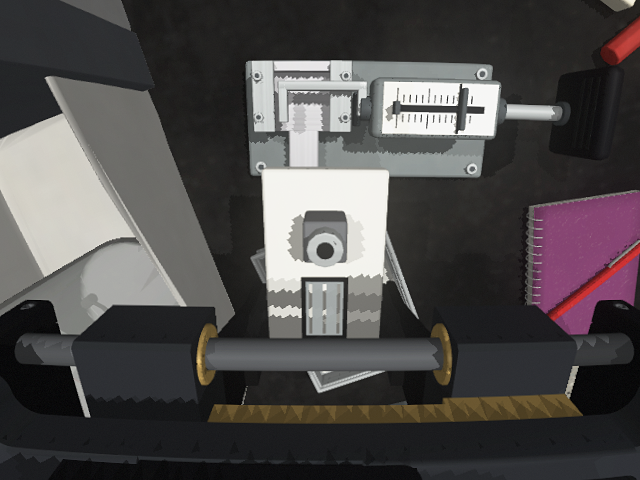

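View pics/z11.png

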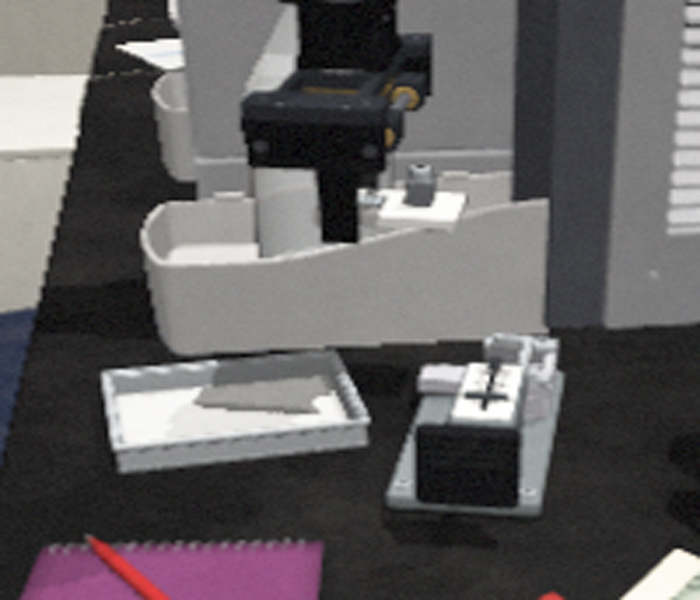

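View pics/scene11.png

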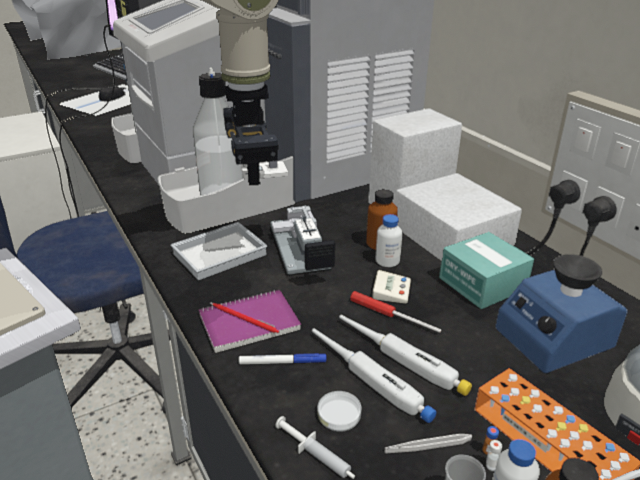

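The cartridge is held level and clear. The contact on the slide-out was the gripper body against the white tub, which I'll avoid from now on. Next I'll re-measure the tray and check the room around the tub and bottle.

Run:
```python
from h import *
def cloud(c,u0,u1,v0,v1,st=1):
    v,u=np.mgrid[v0:v1:st,u0:u1:st]; return np.array([dep(c,(i,j)) for i,j in zip(u.ravel(),v.ravel()) if c['d'][j,i]>0])
c=ld('side11')
P=cloud(c,195,280,225,272)
m=(P[:,2]>0.016)&(P[:,2]<0.026)&(P[:,1]<-.09)&(P[:,0]<.535); print('side rim',m.sum(),cv2.minAreaRect((P[m][:,:2]*1000).astype(np.float32)))
for s in ('scene11',):
    c=ld(s); P=cloud(c,165,272,218,282); m=(P[:,2]>0.016)&(P[:,2]<0.026)&(P[:,1]<-.09)&(P[:,0]<.535); print('scene rim',m.sum(),cv2.minAreaRect((P[m][:,:2]*1000).astype(np.float32)))
    z=P[(abs(P[:,0]-.43)<.03)&(abs(P[:,1]+.17)<.03)][:,2]; print('paper z',np.median(z))
c=ld('side0'); P=cloud(c,200,340,85,225,2)
m=(P[:,1]>-.2)&(P[:,1]<.15)&(P[:,2]>.03)&(P[:,0]>.3)&(P[:,0]<.75)
for x in np.arange(.34,.72,.04):
    for y in np.arange(-.16,.12,.03):
        k=m&(abs(P[:,0]-x)<.02)&(abs(P[:,1]-y)<.015)
        if k.sum()>3: print(round(x,2),round(y,2),P[k][:,2].max().round(3),end=' | ')
    print()
```

```text
side rim 593 ((440.8182373046875, -172.3731689453125), (119.8415298461914, 156.025634765625), 80.65303802490234)
scene rim 564 ((441.98016357421875, -173.79373168945312), (122.81680297851562, 157.2275848388672), 81.44445037841797)
paper z 0.0019003442668357184


0.42 -0.07 0.086 | 0.42 -0.04 0.086 | 0.42 -0.01 0.086 | 
0.46 -0.07 0.086 | 0.46 0.02 0.086 | 0.46 0.05 0.087 | 0.46 0.08 0.085 | 
0.5 -0.1 0.09 | 0.5 -0.07 0.223 | 0.5 -0.04 0.232 | 0.5 0.02 0.044 | 0.5 0.05 0.312 | 0.5 0.08 0.312 | 0.5 0.11 0.291 | 
0.54 -0.1 0.212 | 0.54 -0.07 0.312 | 0.54 -0.04 0.325 | 0.54 0.05 0.312 | 
0.58 -0.1 0.206 | 0.58 -0.07 0.311 | 0.58 -0.04 0.312 | 0.58 0.05 0.311 | 
0.62 -0.13 0.121 | 0.62 -0.1 0.108 | 0.62 0.02 0.311 | 0.62 0.05 0.311 | 
0.66 -0.13 0.331 | 0.66 0.02 0.311 | 
0.7 -0.16 0.336 | 0.7 -0.13 0.335 | 0.7 -0.1 0.327 | 0.7 -0.07 0.324 | 0.7 -0.04 0.32 | 0.7 -0.01 0.312 | 0.7 0.02 0.311 |
```

Emit:
move_arm([
  [-0.02, 0.013, 0, 0],
  [-0.04, 0.027, 0, -0.05],
  [-0.06, 0.038, 0, -0.15],
  [-0.068, 0.043, 0, -0.27],
  [-0.068, 0.043, 0, -0.4],
  [-0.068, 0.043, 0, -0.53],
  [-0.068, 0.043, 0, -0.66],
  [-0.068, 0.043, 0, -0.79],
  [-0.068, 0.043, 0, -0.92],
  [-0.068, 0.043, 0, -1.05],
  [-0.068, 0.043, 0, -1.18],
  [-0.068, 0.043, 0, -1.31],
  [-0.068, 0.043, 0, -1.44],
  [-0.068, 0.043, 0, -1.57],
  [-0.068, 0.043, 0, -1.7],
  [-0.068, 0.043, 0, -1.83],
  [-0.068, 0.043, 0, -1.95],
  [-0.068, 0.043, 0, -1.95],
  [-0.068, 0.043, 0, -1.95],
  [-0.068, 0.043, 0, -1.95],
])

```text
time: 20.0
ee_pos: [0.4374, -0.1962, 0.1523]
eef_rot: [0.763, 0.647, -0.0, -0.0]
ft_force: [1.1, -0.4, -0.7]
width: 0.0494
```

Run:
```python
from h import *
s=read_state(); q=s['eef_rot'];print(s['time'],s['ee_pos'],np.degrees(2*np.arctan2(q[1],q[0])),s['ft_force'],s['width'],s['joint_positions'].round(2))
for n in('wrist','side'): snap(n,n+'12')
```

```text
20.0 [ 0.43743389 -0.19616819  0.15227067] 80.55948427569275 [ 1.05493987 -0.38899472 -0.74255857] 0.049369562962960876 [ 0.74  0.09 -0.43  1.91  0.04  1.15  0.13]
```

View pics/wrist12.png

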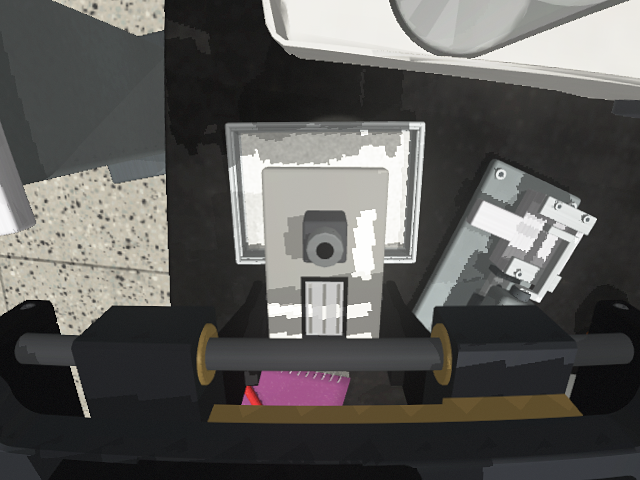

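View pics/side12.png

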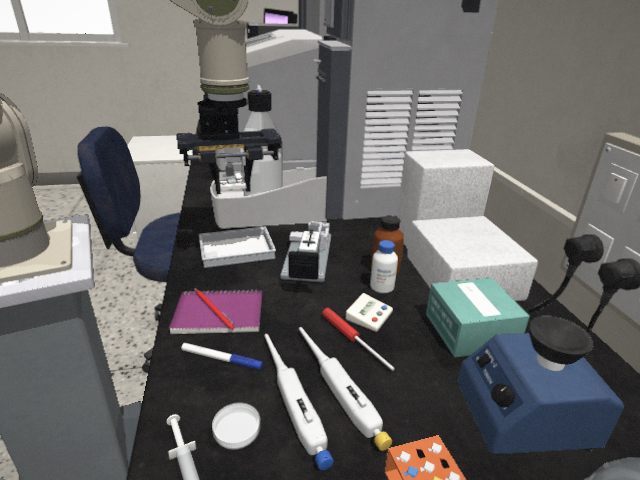

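Run:
```python
from h import *
c=ld('wrist12'); s=read_state(); a=np.radians(80.56)
X=np.array([np.cos(a),np.sin(a)]);Y=np.array([np.sin(a),-np.cos(a)])
for uv in((227,124),(424,123),(236,263),(418,263)):
    d=onz(c,uv,.02)[:2]-s['ee_pos'][:2]; print(uv,d@X,d@Y)
# bottom face of plate height rel TCP: rear corners at depth
P=dep(c,(290,185));print(P, P[2]-s['ee_pos'][2])
for uv in((264,169),(388,169)):
    d=dep(c,(uv[0]+(4 if uv[0]<300 else -4),uv[1]+4)); print(d-s['ee_pos'],(d-s['ee_pos'])[:2]@X,(d-s['ee_pos'])[:2]@Y)
for uv in((290,185),(290,300),(370,190),(370,300)): print(dep(c,uv)[2])
```

```text
(227, 124) 0.0829931611855395 -0.07586375259860288
(424, 123) 0.08376868044260684 0.07623910375610164
(236, 263) -0.032161536880643625 -0.07682012137174286
(418, 263) -0.0321622903976356 0.08014499875418607
[ 0.43349384 -0.13354158  0.17165577] 0.01922306188358555
[-0.01147301  0.06877078  0.01970694] 0.06595774033941851 -0.0225970562619627
[0.0329078  0.06124723 0.01861986] 0.06581517265361286 0.022416719365075534
0.1716557664558668
0.1723136987870788
0.17234633511710523
0.1719689640726944
```

Measured in the tool axes, the tray centre is at x +25 mm, y +1 mm, and the cartridge centre is at +25 mm. The plate underside is 9.5 mm above the fingertips, so I'll lower until the tips almost touch the floor. Then I'll slacken the grip and let the plate settle.

Emit:
move_arm([
  [0, 0.001, 0.02, 0],
  [0, 0.001, 0.04, 0],
  [0, 0.001, 0.06, 0],
  [0, 0.001, 0.08, 0],
  [0, 0.001, 0.1, 0],
  [0, 0.001, 0.115, 0],
  [0, 0.001, 0.127, 0],
  [0, 0.001, 0.135, 0],
  [0, 0.001, 0.141, 0],
  [0, 0.001, 0.145, 0],
  [0, 0.001, 0.147, 0],
  [0, 0.001, 0.147, 0],
  [0, 0.001, 0.147, 0],
  [0, 0.001, 0.147, 0],
])

```text
time: 21.5
ee_pos: [0.4388, -0.1965, 0.0059]
eef_rot: [0.762, 0.648, 0.0, 0.0]
ft_force: [0.7, 0.6, -0.4]
width: 0.0498
```

Emit:
move_arm([
  [0, 0, 0, 0],
  [0, 0, 0, 0],
  [0, 0, 0, 0],
  [0, 0, 0, 0],
  [0, 0, 0, 0],
  [0, 0, 0, 0],
], newtons=3)

```text
time: 22.1
ee_pos: [0.4386, -0.1964, 0.0056]
eef_rot: [0.762, 0.648, 0.0, 0.0]
ft_force: [-0.6, -1.0, -0.2]
width: 0.0501
```

Run:
```python
from h import *
s=read_state(); print(s['time'],s['ee_pos'],s['ft_force'],s['width'])
for n in('wrist','side'): snap(n,n+'13')
c=ld('wrist13')
for uv in((290,185),(290,290),(370,190),(370,290)): print(dep(c,uv))
c=ld('side13'); cv2.imwrite('pics/z13.png',cv2.resize(c['p'][150:290,180:340,::-1],None,fx=4.5,fy=4,interpolation=cv2.INTER_CUBIC))
```

```text
22.1 [ 0.43863779 -0.19644266  0.00559413] [-0.64345088 -1.03891249 -0.19727543] 0.050125164037249786
[ 0.43332242 -0.13537081  0.01489928]
[ 0.42566577 -0.17899716  0.02327011]
[ 0.46606262 -0.14278348  0.01529423]
[ 0.45990767 -0.18461679  0.02326389]
```

View pics/wrist13.png

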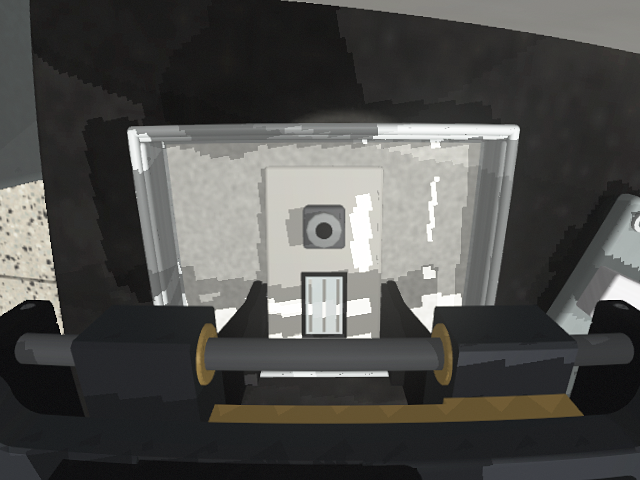

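View pics/z13.png

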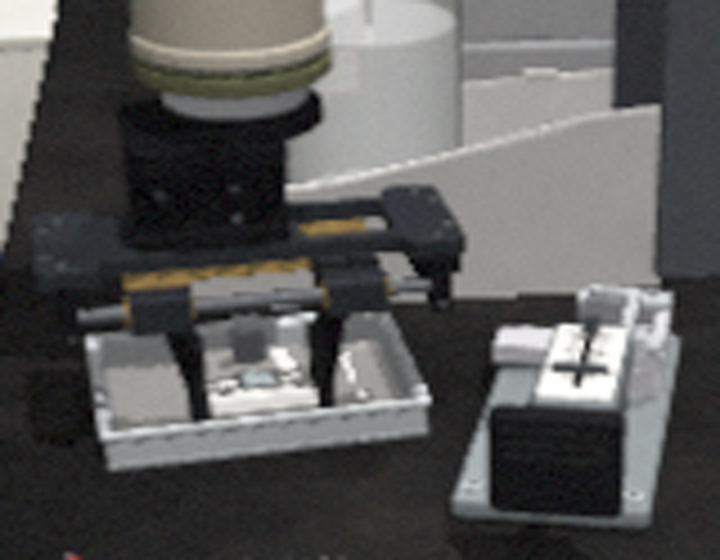

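With the slack grip, the plate's rear has settled onto the floor (top at z 15 mm). The front is only a few mm up, so I'll release now.

Emit:
move_arm([
  [0, 0, 0, 0],
  [0, 0, 0, 0],
  [0, 0, 0, 0],
  [0, 0, 0, 0],
  [0, 0, 0, 0],
], claw=0.4)

```text
time: 22.7
ee_pos: [0.4386, -0.1964, 0.0056]
eef_rot: [0.762, 0.648, -0.0, 0.0]
ft_force: [0.4, -0.4, -0.5]
width: 0.0606
```

Emit:
move_arm([
  [0, 0, -0.01, 0],
  [0, 0, -0.03, 0],
  [0, 0, -0.06, 0],
  [0, 0, -0.09, 0],
  [0, 0, -0.12, 0],
  [0, 0, -0.15, 0],
  [-0.02, 0, -0.17, 0],
  [-0.04, 0, -0.17, 0],
  [-0.04, 0, -0.17, 0],
  [-0.04, 0, -0.17, 0],
])

```text
time: 23.7
ee_pos: [0.432, -0.2357, 0.1759]
eef_rot: [0.762, 0.647, 0.0, -0.0]
ft_force: [-0.4, 0.8, 0.5]
width: 0.0609
```

Run:
```python
from h import *
s=read_state(); print(s['time'],s['ee_pos'],s['ft_force'],s['width'])
for n in('wrist','side'): snap(n,n+'14')
c=ld('side14'); cv2.imwrite('pics/z14.png',cv2.resize(c['p'][180:320,190:410,::-1],None,fx=3.5,fy=3.5,interpolation=cv2.INTER_CUBIC))
```

```text
23.7 [ 0.43200101 -0.23567261  0.17588277] [-0.44487253  0.83570382  0.48800759] 0.06085172305215771
```

View pics/wrist14.png

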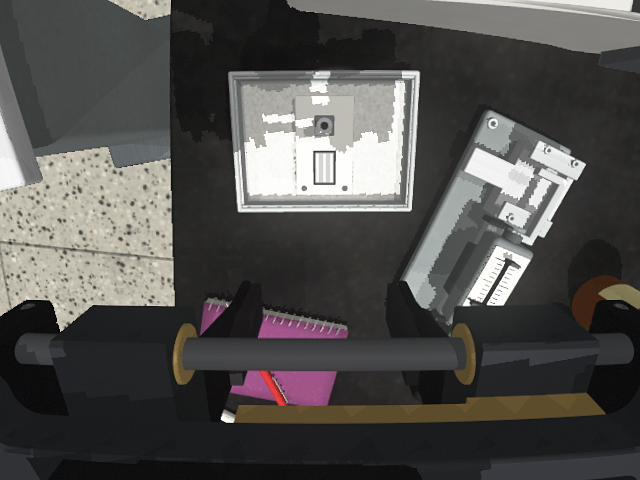

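View pics/z14.png

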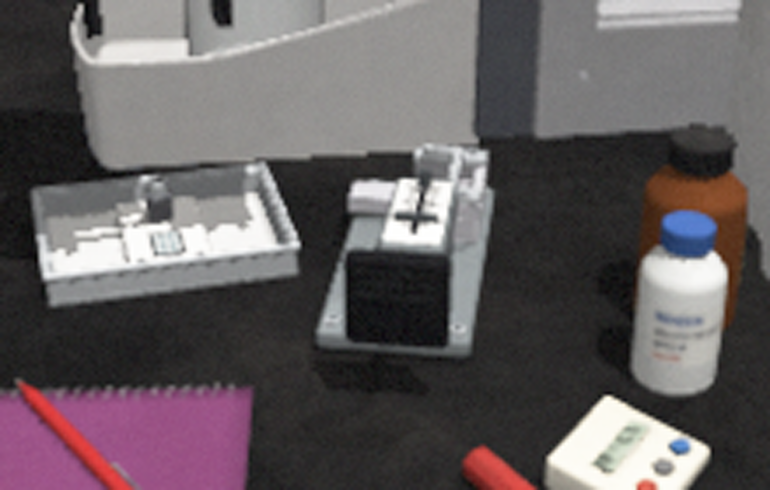

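```bash
python3 - <<'E'
from h import *
c=ld('wrist14')
P=np.array([dep(c,uv) for uv in((300,105),(348,105),(302,180),(345,180),(303,150),(345,150))]); print(P.round(4))
A=np.c_[P[:,:2],np.ones(6)];k=np.linalg.lstsq(A,P[:,2],rcond=None)[0];print('slope',k[:2])
E
python3 - <<'E'
from h import *
r.close_job(); print(read_state()['time'])
E
```

```text
[[ 0.4272 -0.1359  0.0132]
 [ 0.4669 -0.1424  0.013 ]
 [ 0.4176 -0.1984  0.0129]
 [ 0.4551 -0.2045  0.0133]
 [ 0.4232 -0.1728  0.0146]
 [ 0.4589 -0.1787  0.0138]]
slope [-0.00580165 -0.00080006]
the job is handed in; nothing more can be done
the job is handed in; nothing more can be done
```

The proof test is done and the cartridge is lying flat in the steel tray, port block up. I handed the job in at about 24 s of the 69 s allowed; handing in gives no verdict.

- **Pull:** I held the gauge at about 9.8 N by the scale for over 2 s. The wrist force read 10.1–10.3 N, about half a newton higher. I then eased the grip home at about 30 mm/s.
- **After the pull:** The index stood at the 0 end of the scale, and the maximum pointer stayed at the 10 N line in the later pictures. I did not measure it again at the end.
- **Contact with the tub:** While sliding the cartridge out, a steady side force of about 12 N built up, under the 40 N limit. It was most likely the gripper body against the white tub. It stopped as soon as I shifted away, and nothing visibly moved.
- **Laying down:** I had gripped the plate low, with the fingertips 9.5 mm below its underside. In the tray I slackened the grip to 3 N so the rear settled on the floor first. The front then came down the last few mm as I opened the fingers.
- **Last checks:** The plate top is at z 13–14 mm and level within 0.006 rad. The cartridge is near the middle of the tray, and the fingers are clear. The bottles and timer look undisturbed.

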